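Block up the sample crate

TASK

Three sample boxes stand in the grey carrying crate with a wide and a narrow gap left between them. Take the two wooden blocking pieces from the leaning rack and stand the thick one in the wide gap and the thin one in the narrow gap, tapered foot down and resting on the crate floor, so that the boxes cannot shift. Keep the sample boxes standing flat in their places and leave everything else on the bench where it is.

Things in the scene. Friction and masses are not known exactly. Their poses are not given: they have to be found in the camera images.
- thick_c (a point): centre of the thick blocking piece: plain wood, 130 mm long (z), 100 wide (x), 46 thick (y), about 0.39 kg. Its lowest 24 (the -z end, its foot) tapers by 5 on each broad face and 6 on each edge. It starts in the leaning rack, foot down, z leaning 35 degrees from vertical towards the robot's side, y level; its upper 45 is clear of the rack
- thin_c (a point): centre of the thin blocking piece: plain wood, 130 mm long (z), 100 wide (x), 28 thick (y), about 0.24 kg. Its lowest 24 (the -z end, its foot) tapers by 5 on each broad face and 6 on each edge. It starts in the leaning rack, foot down, z leaning 35 degrees from vertical towards the robot's side, y level; its upper 45 is clear of the rack
- rack: fixed aluminium leaning rack, 250 mm wide (y), 190 deep, 100 high; origin under its centre. A ledge carries the pieces' feet; a back panel on the robot's side (-x) holds the lower 85 of their edge; both are turned 35 degrees. The pieces stand at its y = +60 and -60, either one on either side. Draw a piece out along its own length
- crate_in (a point): centre of the inner floor of the grey open crate, fixed to the bench: x across, y along it, z up. Inside 110 mm (x) by 272 (y), floor 6 and rim 70 above the bench, walls 6. Along y stand sample box a (at the -y wall), wide gap, box b, narrow gap, box c (at the +y wall)
- wide_gap (a point): centre, on the crate floor, of the wide gap between sample boxes a and b: 51 mm along crate y, 110 along x; box b may stand up to 1.5 off, so the gap may too. The thick piece belongs here, upright, thickness along y; its top is then 60 above the sample boxes. Axes as the crate's
- narrow_gap (a point): the same for the narrow gap between sample boxes b and c: 33 mm along crate y, 110 along x, for the thin piece
- case_a_c (a point): centre of the sample box a, at the -y end of the crate: rigid white lidded box, 104 (x) by 62 (y) by 70 mm high, about 0.5 kg, standing loose in the crate, axes along the crate's
- case_b_c (a point): centre of the sample box b, between the two gaps: rigid white lidded box, 104 (x) by 62 (y) by 70 mm high, about 0.5 kg, standing loose in the crate, axes along the crate's
- case_c_c (a point): centre of the sample box c, at the +y end of the crate: rigid white lidded box, 104 (x) by 62 (y) by 70 mm high, about 0.5 kg, standing loose in the crate, axes along the crate's
- jar_mid: glass jar with white cap, radius 27, 85 mm high, standing between rack and crate; a bystander; origin at the centre of its underside
- jar_side: glass jar with red cap, radius 33, 85 mm high, on the robot side of the crate; a bystander; origin at the centre of its underside
- wash: white bottle with blue cap, radius 34, 180 mm high, to the left of the rack; a bystander; origin at the centre of its underside
- dishes: stack of four clear dishes, radius 45, 56 mm high, beyond the jar; a bystander; origin at the centre of its underside
- seedlings: black seedling tray, 140 by 200 by 45 mm (65 with plants), to the right of the crate; a bystander; origin at the centre of its underside
- brush: brush, 170 mm long, lying on the bench on the robot's side of the rack; a bystander; origin at the centre of its underside
Mind the look-alikes: they are no part of the job. What is shaped like the part that bears case_a_c but blue is not meant. Leave any green look-alike of the part that bears thick_c alone.

How it is judged (in metres and radians):
At the end, for the whole second after the job is handed in: Thick piece in the wide gap, thin piece in the narrow gap: horizontally within 14 mm of the gap centres, within 6 mm of resting on the floor, 0.12 rad of upright, 0.15 rad of square to the crate; sample boxes within 12 mm of their places along the crate, on its floor, within 0.1 rad of upright (horizontal distance between thick_c and wide_gap below 0.014 m and z of thick_c in the frame of wide_gap between 0.059 and 0.071 m and angle between each of thick_c, thin_c's own z axis and vertical below 0.12 rad and angle between the y axis of each of thick_c, thin_c and the y axis of crate_in, either way round below 0.15 rad and horizontal distance between thin_c and narrow_gap below 0.014 m and z of thin_c in the frame of narrow_gap between 0.059 and 0.071 m and y of case_a_c in the frame of crate_in between -0.116 and -0.092 m and z of each of case_a_c, case_b_c, case_c_c in the frame of crate_in below 0.041 m and angle between each of case_a_c, case_b_c, case_c_c's own z axis and vertical below 0.1 rad and y of case_b_c in the frame of crate_in between -0.003 and 0.021 m and y of case_c_c in the frame of crate_in between 0.092 and 0.116 m); the robot touches nothing.
It fails at once if a bystander was moved more than 40 mm (distance of any of jar_mid, jar_side, wash, dishes, seedlings, brush from where it was at the start of the episode above 0.04 m).
It fails at once if a sample box was lifted or tipped (angle between any of case_a_c, case_b_c, case_c_c's own z axis and vertical above 0.5 rad or z of any of case_a_c, case_b_c, case_c_c in the frame of crate_in above 0.08 m).
It also fails if it takes over 69 s, if anything falls off the work surface, if the arm or the gripper's body presses on something with over 40 N, if the wrist force passes 120 N, or if a joint passes its speed limit or range.

ROBOT

A 6-joint arm with a two-finger parallel gripper is mounted at the origin on the work surface. World frame = base frame: x ahead of the robot, y to its left, z up, the work surface at z = 0. Lengths are in m, angles in degrees, forces in N, time in s.
With the tool pointing down it reaches from about 0.35 to 0.875 m from the base axis. Payload 4.2 kg.
Tool frame: the origin (TCP) lies at the very end of the fingers, on their centre line; the grasp point (between the pads) lies 19 mm behind it (r.grip_point_offset is the distance from the TCP to the grasp point, in m); z points along the fingers, y is the line along which they close (so a half turn about z gives the same grasp; the last joint's range is limited). The gripper opens to 87 mm and grips with 3 to 60 N. Pads are 19 mm wide; open, the fingers measure 117 mm over their backs; the gripper's body (75 mm by 190 mm) begins 51 mm behind the grasp point.
Start: joints at [88.442, 22.042, 0.453, 0, -68.411, -14.817], TCP at [0.176, 0.6, 0.223] pointing down, gripper open.
Joint ranges: [-179.83, 179.83], [-69.29, 118.12], [-61.27, 80.66], [-181.25, 117.63], [-171.15, -9.14], [-177.46, 177.46]. Speed limits (degrees/s): [159.86, 159.86, 180, 180, 180, 180].

INTERFACE

Orientations are given as a 3x3 rotation matrix whose columns are the frame's x, y, z axes.
In Python, from station import r, cams gives the robot as it stands. The module is installed in compiled form; this text tells all that it offers.
- The arm moves only by the shell command python3 -m handwheel 'ROWS'. ROWS is JSON, a list that holds one entry, the list of rows, each a list of 7 numbers: the turn, a rotation vector about the tool's x, y, z in units of 6 degrees (1.0 is 6 degrees), then the shift along the tool's x, y, z in m, then the finger opening in m, from 0 to 0.087. In form: [[[ax, ay, az, x, y, z, jaw], ...]]. A call has 1 to 12 rows; each row shifts and turns the commanded pose from where the row before left it, along the tool's axes as they then stand; what a row does not reach is not made up. A row lasts 1/10 s, in which the tool goes at most 50 mm and 8.59 degrees, less where a joint would pass 70% of its speed; a pose out of reach is approached as far as the arm can. A call with a gripper value outside its range is refused whole. The fingers move at their own pace and stop on an object; the grip force is fixed at half the most. Time passes only in rows, so rows that do not move let the fingers close. It gives the time, the measured TCP pose, the force, the opening and the grip force at its end, in the units of the state.
- r.sense(): the state, without advancing time (a new reading comes with each control period).
- cams.capture(name): name is "scene" or "top" or "wrist"; returns the picture (420x560x3 uint8, red, green, blue); there is no depth.
- cams.get_calibration(name): a dict with "camera_matrix" (3x3 intrinsics, pixels), "rvec" (rotation vector, rad) and "tvec" (3), from world to camera coordinates, as OpenCV has them; the wrist camera has in their place "T_tool_cam" (4x4, takes a point from camera to tool coordinates, whose origin is the TCP and whose axes are the flange's). Camera axes: x right, y down, z forward; pixel columns grow to the right and rows downward; lengths in m; the calibration is good to about 2 mm. A picture is of the moment at which its call begins: read the wrist's pose just before it. get_calibration takes no time and is no camera call.
- r.finish_job(): hands the job in; it is judged then, once.
The state is a dict: "time_s": time; "joints": joint angles; "joint_velocities": joint speeds; "effort": joint torques, N m; "tcp_pos": TCP position; "ee_rot": TCP orientation; "wrist_force": force on the tool from outside, world axes, zero at the start; "moment": the same for the moment, N m; "gripper_width": opening from 0.0 (shut) to 1.0 (fully open); "gripper_force": force on a finger pad.
Only numpy, scipy, OpenCV 4.12 (cv2) and the standard library are available. Lean on these libraries where they do the work, as an engineer would, in place of code of your own. Each camera call takes 0.05 s, during which the arm holds its last target. There are 200 camera calls.

## Working session

There is one attempt and no reset: what is moved stays moved. The work goes in short steps, Python scripts to look and compute and a shell command to move; the robot and the scene stay as the last step left them, time stands still between calls to the robot, and variables do not carry over. Pictures are saved under pics/ and viewed, at most 10 in all, crops included, and the job is handed in when it is done.

```bash
mkdir -p pics
python3 - <<'E'
from station import r,cams
import cv2
s=r.sense();print(s['tcp_pos'],s['ee_rot'],s['time_s'],r.grip_point_offset)
for n in("scene","top"):
    im=cams.capture(n);cv2.imwrite(f'pics/{n}0.png',im[:,:,::-1]);
    print(n,cams.get_calibration(n))
print(cams.get_calibration("wrist"))
E
```

```text
[0.17601603 0.59907357 0.22143834] [[ 9.59367359e-01 -2.82159516e-01 -5.27414379e-04]
 [-2.82159994e-01 -9.59365030e-01 -2.11602033e-03]
 [ 9.10723598e-05  2.17885607e-03 -9.99997622e-01]] 0.0 0.0187
scene {'camera_matrix': array([[388.37289072,   0.        , 279.00098963],
       [  0.        , 388.37289072, 204.56754535],
       [  0.        ,   0.        ,   1.        ]]), 'rvec': array([ 1.53602828,  2.23559324, -0.71035293]), 'tvec': array([ 0.20272256, -0.34868735,  1.63676677])}
top {'camera_matrix': array([[406.96800861,   0.        , 275.88364438],
       [  0.        , 406.96800861, 213.88549823],
       [  0.        ,   0.        ,   1.        ]]), 'rvec': array([ 2.16811706, -2.12663002,  0.13889604]), 'tvec': array([-0.01690068,  0.52746785,  1.44236918])}
{'camera_matrix': array([[328.91555718,   0.        , 278.30868507],
       [  0.        , 328.91555718, 205.96118055],
       [  0.        ,   0.        ,   1.        ]]), 'T_tool_cam': array([[ 5.24581973e-04, -9.65388356e-01, -2.60816118e-01,
         7.12393956e-02],
       [ 9.99999831e-01,  5.71324631e-04, -1.03399519e-04,
         8.07226599e-05],
       [ 2.48831364e-04, -2.60816020e-01,  9.65388493e-01,
        -1.61741796e-01],
       [ 0.00000000e+00,  0.00000000e+00,  0.00000000e+00,
         1.00000000e+00]])}
```

View pics/scene0.png

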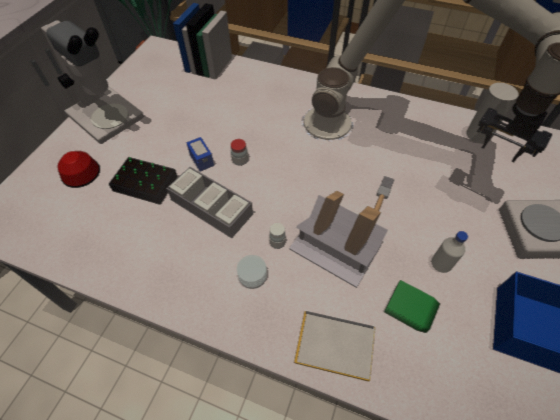

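View pics/top0.png

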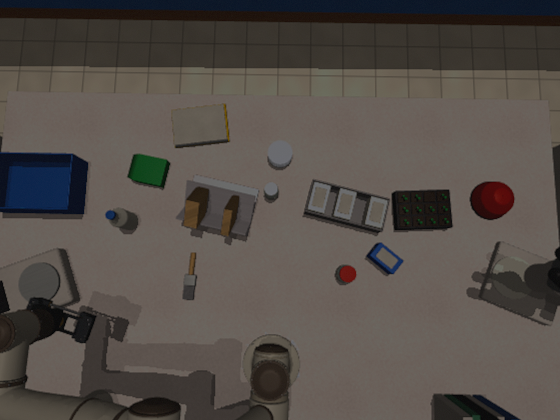

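The scene and top pictures show the rack with its two wood pieces at top (197,208) and (230,215), with the left one thicker. The crate is at (347,205), with boxes at (320,197), (345,204) and (376,210). Look-alikes: the green block at (149,170) and the blue box at (385,258) are not meant. The plain wood pieces in the rack and the white boxes in the crate fit the description. I'll confirm with one crop.

Run:
```python
import cv2,numpy as np
im=cv2.imread('pics/top0.png')
a=cv2.resize(im[165:250,175:265],None,fx=6,fy=6,interpolation=cv2.INTER_CUBIC)
b=cv2.resize(im[170:240,295:395],None,fx=8,fy=8,interpolation=cv2.INTER_CUBIC)
a=cv2.convertScaleAbs(a,alpha=1.6);b=cv2.convertScaleAbs(b,alpha=1.3)
cv2.imwrite('pics/ca.png',a);cv2.imwrite('pics/cb.png',b)
```

```text
(no output)
```

View pics/ca.png

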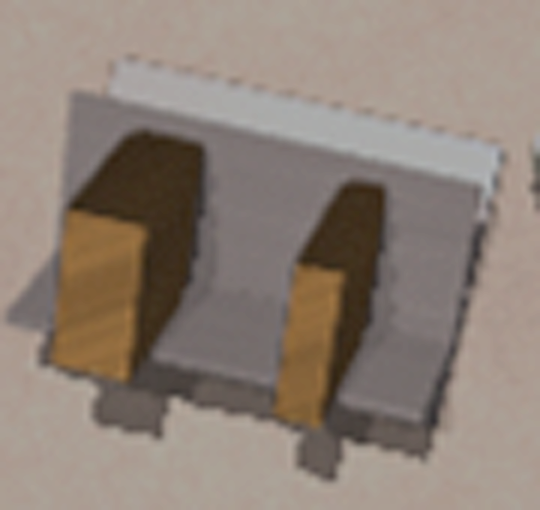

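View pics/cb.png

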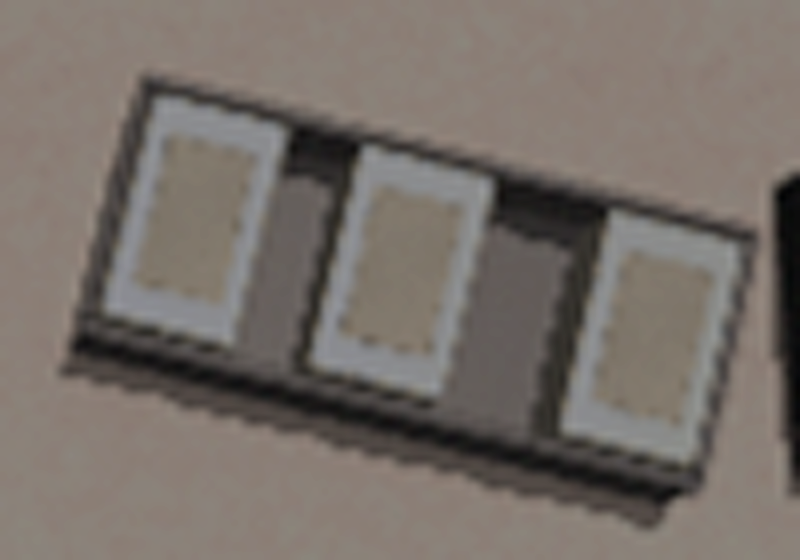

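Top crop: the thick end face is at crop (100,295) and the thin one at (310,343). In the second crop the narrow gap is on the left (+y) and the wide gap on the right, so the boxes run c, b, a from left to right. One scene crop will triangulate the pieces.

Run:
```python
import cv2
im=cv2.imread('pics/scene0.png')
a=cv2.resize(im[180:280,290:400],None,fx=6,fy=6,interpolation=cv2.INTER_CUBIC)
cv2.imwrite('pics/cs.png',cv2.convertScaleAbs(a,alpha=1.3))
```

```text
(no output)
```

View pics/cs.png

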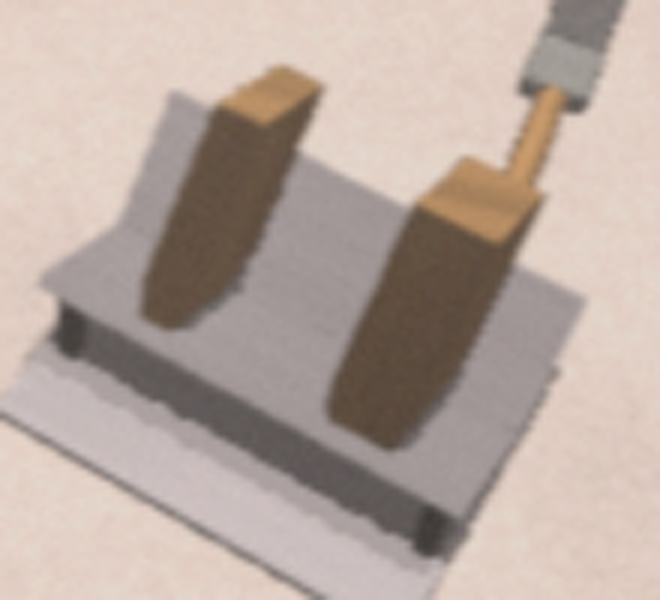

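```bash
cat > h.py <<'E'
from station import r,cams
import cv2,numpy as np
from scipy.optimize import least_squares
from scipy.spatial.transform import Rotation as Ro
def proj(n,P):
    c=cams.get_calibration(n);return cv2.projectPoints(np.float64(P),c['rvec'],c['tvec'],c['camera_matrix'],None)[0][:,0]
def rel(p,R):
    "rows needed: shift in tool axes and turn (units of 6deg) from current measured pose"
    s=r.sense();R0=np.array(s['ee_rot']);print('shift',(R0.T@(np.array(p)-s['tcp_pos'])).round(4),'turn/6deg',(Ro.from_matrix(R0.T@R).as_rotvec(degrees=True)/6).round(2))
E
python3 - <<'E'
from h import *
T=lambda L,o,f:np.array(L)/f+o
top=lambda L:T(L,(175,165),6)
top2=lambda L:T(L,(295,170),8)
sc=lambda L:T(L,(290,180),6)
# order ++,+-,--,-+
ob=[("top",0,top([(68,208),(147,225),(132,380),(55,365)])),("top",1,top([(297,262),(343,270),(322,425),(277,413)])),
("scene",0,sc([(500,243),(415,203),(465,155),(545,198)])),("scene",1,sc([(265,125),(215,103),(283,65),(325,88)]))]
S=np.array([(1,1),(1,-1),(-1,-1),(-1,1)]);t=[.046,.028];a=np.radians(35)
def corners(x,i):
    R=Ro.from_euler('z',x[0]).as_matrix()@Ro.from_euler('y',-a).as_matrix()
    c=x[1:4]+R[:,1]*(.06 if i==0 else -.06)
    return c+.05*S[:,:1]*R[:,0]+t[i]/2*S[:,1:]*R[:,1],R,c
def f(x):
    return np.concatenate([(proj(n,corners(x,i)[0])-o+x[4+2*(n=="scene"):6+2*(n=="scene")]).ravel() for n,i,o in ob]+[x[4:]*3])
s=least_squares(f,[-.2,.5,.15,.15]+[0]*4);x=s.x
print(x.round(4),np.degrees(x[0]),np.sqrt(np.mean(s.fun**2)))
for i in(0,1):
    _,R,c=corners(x,i);print(i,'topface',c.round(4),'centre',(c-.065*R[:,2]).round(4))
print(R.round(4))
# crate
B={+.104:[(155,92),(290,125),(237,350),(103,308)],.0085:[(362,145),(497,178),(440,398),(308,368)],-.104:[(610,208),(748,240),(700,465),(562,430)]}
S2=np.array([(1,1),(1,-1),(-1,-1),(-1,1)])*[.052,.031]
def g(x):
    Q=[]
    for (k,L),dy in zip(B.items(),(0,x[3],0)):
        p=S2+[0,k+dy];Rz=Ro.from_euler('z',x[0]).as_matrix()
        Q.append((proj("top",np.c_[p,[.076]*4]@Rz.T+[x[1],x[2],0])-top2(L)).ravel())
    return np.concatenate(Q)
s=least_squares(g,[-.2,.5,-.2,0]);print('crate',s.x.round(4),np.degrees(s.x[0]),np.sqrt(np.mean(s.fun**2)))
E
```

```text
[-0.2089  0.4914  0.2156  0.1585  0.2269 -0.0629  0.2169 -0.0018] -11.968807027534165 0.36144505417519807
0 topface [0.5038 0.2743 0.1585] centre [0.5403 0.2666 0.1053]
1 topface [0.479  0.1569 0.1585] centre [0.5154 0.1492 0.1053]
[[ 0.8013  0.2074 -0.5611]
 [-0.1699  0.9783  0.1189]
 [ 0.5736  0.      0.8192]]
crate [-0.234   0.5602 -0.2621  0.0019] -13.405509717389998 0.27236602622290784
```

```bash
cat >> h.py <<'E'
yr,yc=-.2089,-.234
RP=Ro.from_euler('z',yr).as_matrix()@Ro.from_euler('y',-np.radians(35)).as_matrix()
RT=RP@np.diag([1,-1,-1.])
TOP=[np.array([.5038,.2743,.1585]),np.array([.479,.1569,.1585])]
RC=Ro.from_euler('z',yc).as_matrix()@np.diag([1,-1,-1.])
C0=np.array([.5602,-.2621,0])
def ray(n,uv,z):
    c=cams.get_calibration(n);R=cv2.Rodrigues(c['rvec'])[0];d=R.T@np.linalg.solve(c['camera_matrix'],[*uv,1]);o=-R.T@c['tvec'];return o+d*(z-o[2])/d[2]
E
python3 - <<'E'
from h import *
print('bottle',ray("top",(111,215),.18),ray("scene",(461,237),.18),'jar',ray("top",(271,190),.085),'jarside',ray("top",(347,273),.085))
rel(TOP[0]+.07*RP[:,2],RT)
E
```

```text
bottle [0.49402212 0.53304462 0.18      ] [0.50734646 0.5350886  0.18      ] jar [0.6059725  0.01184029 0.085     ] jarside [ 0.32044629 -0.25569473  0.085     ]
shift [0.366  0.2222 0.0062] turn/6deg [ 0.24  5.83 -0.71]
```

```bash
python3 -m handwheel '[[[0,0,0,0.04,0.024,0,0.087],[0,0,0,0.04,0.024,0,0.087],[0,0,0,0.04,0.024,0,0.087],[0,0,0,0.04,0.025,0,0.087],[0,0,0,0.04,0.025,0,0.087],[0,0,0,0.04,0.025,0,0.087],[0,0,0,0.04,0.025,0,0.087],[0,0,0,0.04,0.025,0,0.087],[0,0,0,0.04,0.025,0,0.087]]]'; python3 -m handwheel '[[[0.05,1.15,-0.14,0,0,0,0.087],[0.05,1.15,-0.14,0,0,0,0.087],[0.05,1.15,-0.14,0,0,0,0.087],[0.05,1.15,-0.14,0,0,0,0.087],[0.05,1.15,-0.14,0,0,0,0.087],[0,0,0,0,0,0,0.087],[0,0,0,0,0,0,0.087],[0,0,0,0,0,0,0.087],[0,0,0,0,0,0,0.087]]]'
python3 - <<'E'
from h import *
rel(TOP[0]+.07*RP[:,2],RT)
s=r.sense();im=cams.capture("wrist")
X=np.eye(4);X[:3,:3]=s['ee_rot'];X[:3,3]=s['tcp_pos'];c=cams.get_calibration("wrist");W=np.linalg.inv(X@c['T_tool_cam'])
cv2.imwrite('pics/w1.png',im[:,:,::-1])
for i,t in((0,.046),(1,.028)):
    P=[TOP[i]+a*.05*RP[:,0]+b*t/2*RP[:,1] for a,b in((1,1),(1,-1),(-1,-1),(-1,1))]
    print(cv2.projectPoints(np.array(P),cv2.Rodrigues(W[:3,:3])[0],W[:3,3],c['camera_matrix'],None)[0][:,0].round(1).tolist())
E
```

```text
time_s: 1.0
tcp_pos: [0.4597, 0.2834, 0.2223]
ee_rot: [[0.959, -0.282, -0.0], [-0.282, -0.959, -0.0], [-0.0, 0.0, -1.0]]
wrist_force: [0.6, 0.0, 0.1]
gripper_width: 1.001
gripper_force: 0.0
time_s: 1.9
tcp_pos: [0.461, 0.2851, 0.224]
ee_rot: [[0.815, -0.214, 0.539], [-0.181, -0.977, -0.114], [0.551, -0.005, -0.834]]
wrist_force: [-0.6, 0.1, -0.1]
gripper_width: 1.001
gripper_force: 0.0
shift [-0.0012  0.0017  0.009 ] turn/6deg [ 0.    0.26 -0.08]
[[248.2, 146.6], [312.2, 146.1], [309.5, 271.5], [252.4, 271.9]]
[[427.8, 145.1], [466.9, 144.8], [447.4, 270.4], [412.6, 270.7]]
```

View pics/w1.png

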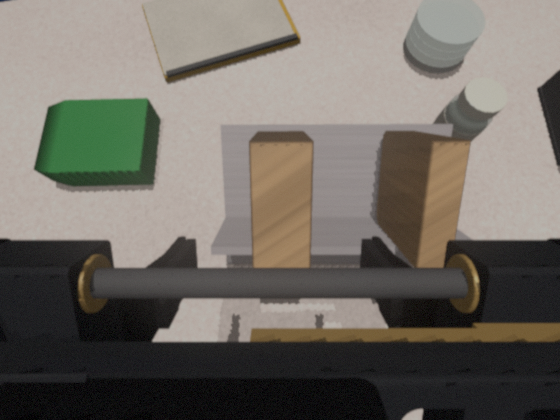

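The wrist view shows the thick piece's far top edge at (251,142)–(313,142), against a predicted (248,146)–(312,146), so the estimate is within 2 mm. Going down to grasp.

```bash
python3 -m handwheel '[[[0,0.26,-0.08,0,0.002,0,0.087],[0,0,0,0,0,0.02,0.087],[0,0,0,0,0,0.02,0.087],[0,0,0,0,0,0.02,0.087],[0,0,0,0,0,0.02,0.087],[0,0,0,0,0,0.02,0.087],[0,0,0,0,0,0.015,0.087],[0,0,0,0,0,0.01,0.087],[0,0,0,0,0,0,0.087],[0,0,0,0,0,0,0.087]]]'; python3 -m handwheel '[[[0,0,0,0,0,0,0],[0,0,0,0,0,0,0],[0,0,0,0,0,0,0],[0,0,0,0,0,0,0],[0,0,0,0,0,0,0],[0,0,0,0,0,0,0],[0,0,0,0,0,0,0],[0,0,0,0,0,0,0],[0,0,0,0,0,0,0],[0,0,0,0,0,0,0]]]'
```

```text
time_s: 2.95
tcp_pos: [0.5306, 0.2671, 0.1211]
ee_rot: [[0.801, -0.207, 0.561], [-0.168, -0.978, -0.121], [0.574, 0.002, -0.819]]
wrist_force: [-0.9, -0.1, -0.0]
gripper_width: 0.997
gripper_force: 0.0
time_s: 3.95
tcp_pos: [0.5299, 0.2677, 0.1209]
ee_rot: [[0.802, -0.205, 0.561], [-0.167, -0.979, -0.119], [0.574, 0.002, -0.819]]
wrist_force: [-1.5, 3.1, 2.1]
gripper_width: 0.528
gripper_force: 29.9
```

```bash
python3 -m handwheel '[[[0,0,0,0,0,-0.005,0],[0,0,0,0,0,-0.01,0],[0,0,0,0,0,-0.01,0],[0,0,0,0,0,-0.015,0],[0,0,0,0,0,-0.02,0],[0,0,0,0,0,-0.02,0],[0,0,0,0,0,-0.02,0],[0,0,0,0,0,-0.02,0],[0,0,0,0,0,-0.02,0],[0,0,0,0,0,-0.01,0],[0,0,0,0,0,0,0]]]'
python3 - <<'E'
from h import *
u=lambda y:C0+Ro.from_euler('z',yc).apply([0,y,0])
print(u(-.0475+.001),u(.0565+.001))
rel(u(-.0465)+[0,0,.25],RC)
E
```

```text
time_s: 5.05
tcp_pos: [0.4451, 0.2854, 0.2435]
ee_rot: [[0.802, -0.205, 0.561], [-0.167, -0.979, -0.119], [0.573, 0.002, -0.819]]
wrist_force: [0.1, 0.3, -4.3]
gripper_width: 0.526
gripper_force: 30.0
[ 0.54941803 -0.30733272  0.        ] [ 0.57353255 -0.20616706  0.        ]
shift [0.1865 0.5587 0.1239] turn/6deg [-0.06 -5.83  0.26]
```

```bash
python3 -m handwheel '[[[0,0,0,0.014,0,-0.02,0],[0,0,0,0.015,0,-0.021,0],[-0.01,-0.9,0.04,0,0,0,0],[-0.01,-1,0.04,0,0,0,0],[-0.01,-1,0.04,0,0,0,0],[-0.01,-1,0.04,0,0,0,0],[-0.01,-1,0.04,0,0,0,0],[-0.01,-0.93,0.04,0,0,0,0],[0,0,0,0,0,0,0]]]';python3 -m handwheel '[[[0,0,0,0.005,0.02,0,0],[0,0,0,0.01,0.035,0,0],[0,0,0,0.01,0.04,0,0],[0,0,0,0.01,0.04,0,0],[0,0,0,0.01,0.04,0,0],[0,0,0,0.01,0.04,0,0],[0,0,0,0.01,0.04,0,0],[0,0,0,0.01,0.04,0,0],[0,0,0,0.01,0.04,0,0],[0,0,0,0.01,0.04,0,0],[0,0,0,0.01,0.04,0,0],[0,0,0,0.01,0.04,0,0]]]'; python3 -m handwheel '[[[0,0,0,0.012,0.04,0,0],[0,0,0,0.012,0.035,0,0],[0,0,0,0.01,0.02,0,0],[0,0,0,0,0,0,0],[0,0,0,0,0,0,0]]]'
python3 - <<'E'
from h import *
s=r.sense();im=cams.capture("wrist")
X=np.eye(4);X[:3,:3]=s['ee_rot'];X[:3,3]=s['tcp_pos'];c=cams.get_calibration("wrist");np.save('w2.npy',X)
cv2.imwrite('pics/w2.png',cv2.resize(im,(800,600),interpolation=cv2.INTER_CUBIC)[:,:,::-1])
E
```

```text
time_s: 5.95
tcp_pos: [0.4481, 0.2845, 0.2919]
ee_rot: [[0.972, -0.236, -0.003], [-0.236, -0.972, -0.003], [-0.002, 0.004, -1.0]]
wrist_force: [1.4, 0.6, -4.8]
gripper_width: 0.526
gripper_force: 30.0
time_s: 7.15
tcp_pos: [0.4506, -0.1859, 0.2935]
ee_rot: [[0.973, -0.231, -0.002], [-0.231, -0.973, -0.003], [-0.001, 0.003, -1.0]]
wrist_force: [0.2, 0.9, -4.1]
gripper_width: 0.527
gripper_force: 30.0
time_s: 7.65
tcp_pos: [0.4623, -0.2842, 0.2932]
ee_rot: [[0.973, -0.232, -0.003], [-0.232, -0.973, -0.001], [-0.003, 0.002, -1.0]]
wrist_force: [0.4, -1.8, -4.7]
gripper_width: 0.524
gripper_force: 30.0
```

View pics/w2.png

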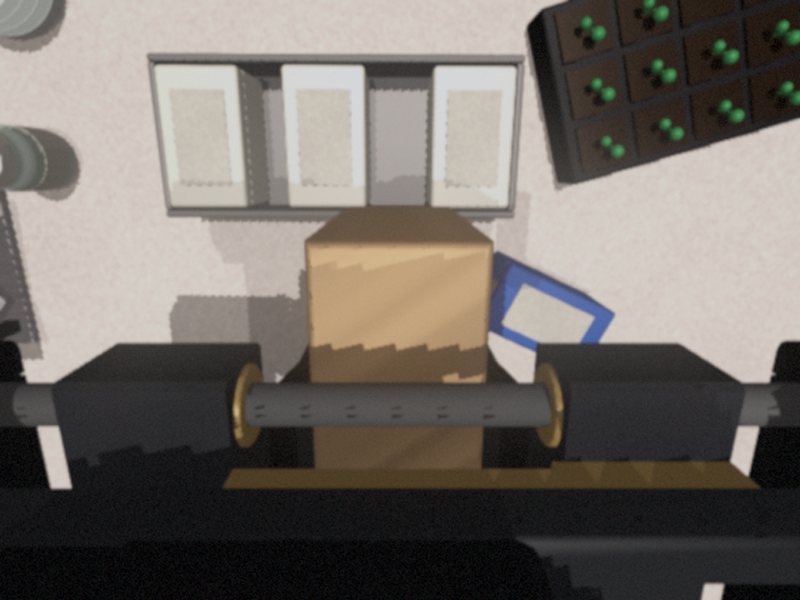

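The wrist view shows boxes c, b and a with top-face corners at (153..246,66..208), (282..366,66..207) and (431..516,67..207). The held piece is centred at column 398, and its foot edge is at row 208.

```bash
cat > cr.py <<'E'
from h import *
def fit(f,B):
    X=np.load(f);c=cams.get_calibration("wrist");W=np.linalg.inv(X@c['T_tool_cam']);rv=cv2.Rodrigues(W[:3,:3])[0]
    pj=lambda P:cv2.projectPoints(np.float64(P),rv,W[:3,3],c['camera_matrix'],None)[0][:,0]*800/560
    S2=np.array([(1,1),(1,-1),(-1,-1),(-1,1)])*[.052,.031]
    def g(x):
        Rz=Ro.from_euler('z',x[0]).as_matrix()
        return np.concatenate([(pj(np.c_[S2+[0,k],[.076]*4]@Rz.T+[x[1],x[2],0])-L).ravel() for k,L in zip(x[3:],B)]+[[1e3*(x[3]-.104),1e3*(x[5]+.104)]])
    s=least_squares(g,[-.23,.56,-.26,.104,.009,-.104]);print(s.x.round(4),np.sqrt(np.mean(s.fun**2)));return s.x,pj,X
E
python3 - <<'E'
from cr import *
x,pj,X=fit('w2.npy',[[(153,66),(238,66),(246,207),(167,206)],[(282,66),(364,66),(366,207),(288,206)],[(432,67),(516,67),(513,207),(431,207)]])
T=lambda p:X[:3,:3]@p+X[:3,3]
print(pj([T([.05,.023,-.047]),T([.05,-.023,-.047]),T([.044,.018,.083]),T([.044,-.018,.083])]).round(0).tolist())
w=(x[4]+x[5])/2;n=(x[3]+x[4])/2
Rz=Ro.from_euler('z',x[0])
for y in(w,n):
    p=Rz.apply([0,y,0])+[x[1],x[2],.30];print(p);
rel(Rz.apply([0,w,0])+[x[1],x[2],.2932],Rz.as_matrix()@np.diag([1,-1,-1.]))
E
```

```text
[-0.2369  0.5618 -0.2607  0.104   0.0092 -0.104 ] 1.5649255774146595
[[490.0, 256.0], [304.0, 256.0], [432.0, 222.0], [363.0, 222.0]]
[ 0.55064268 -0.30676232  0.3       ]
[ 0.57504538 -0.20567221  0.3       ]
shift [0.091  0.0021 0.0002] turn/6deg [0.01 0.02 0.04]
```

```bash
python3 -m handwheel '[[[0,0,0.04,0.02,0.002,0,0],[0,0,0,0.03,0,0,0],[0,0,0,0.028,0,0,0],[0,0,0,0.01,0,0,0],[0,0,0,0,0,0.02,0],[0,0,0,0,0,0.03,0],[0,0,0,0,0,0.03,0],[0,0,0,0,0,0.025,0],[0,0,0,0,0,0.01,0],[0,0,0,0,0,0,0],[0,0,0,0,0,0,0]]]'
python3 - <<'E'
from h import *
rel([.5506-.003,-.3068,.089],Ro.from_euler('z',-.2369).as_matrix()@np.diag([1,-1,-1.]))
s=r.sense();im=cams.capture("wrist")
X=np.eye(4);X[:3,:3]=s['ee_rot'];X[:3,3]=s['tcp_pos'];np.save('w3.npy',X)
cv2.imwrite('pics/w3.png',cv2.resize(im,(800,600),interpolation=cv2.INTER_CUBIC)[:,:,::-1])
E
```

```text
time_s: 8.8
tcp_pos: [0.55, -0.3069, 0.1812]
ee_rot: [[0.972, -0.234, 0.003], [-0.234, -0.972, -0.003], [0.003, 0.002, -1.0]]
wrist_force: [0.8, -1.0, -3.4]
gripper_width: 0.526
gripper_force: 30.0
shift [-0.0026  0.0002  0.0922] turn/6deg [ 0.02 -0.03  0.01]
```

View pics/w3.png

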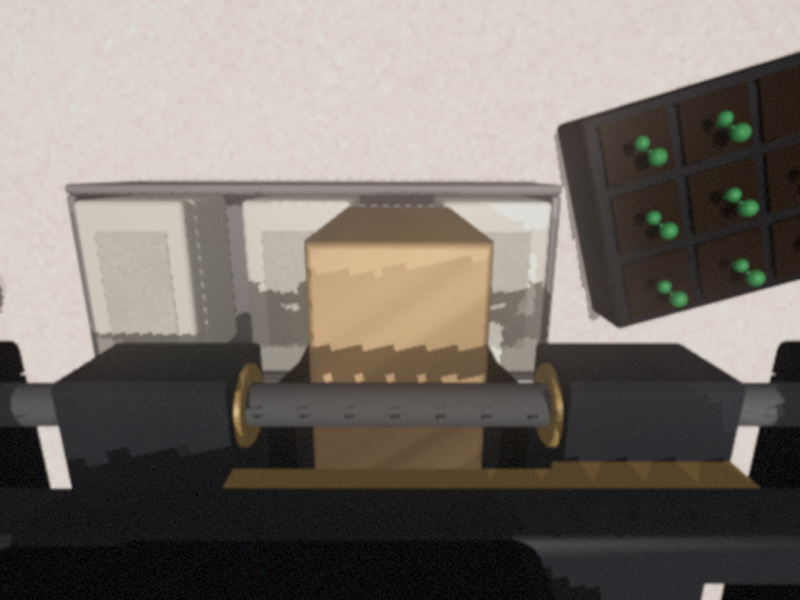

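The view shows the piece's foot at columns 350–447, centred on the dark gap at columns 358–435, so it is aligned. Descending gently.

```bash
python3 -m handwheel '[[[0,0,0,-0.002,0,0,0],[0,0,0,0,0,0.01,0],[0,0,0,0,0,0.01,0],[0,0,0,0,0,0.01,0],[0,0,0,0,0,0.01,0],[0,0,0,0,0,0,0]]]'; python3 -m handwheel '[[[0,0,0,0,0,0.008,0],[0,0,0,0,0,0.008,0],[0,0,0,0,0,0.008,0],[0,0,0,0,0,0,0]]]'
```

```text
time_s: 9.45
tcp_pos: [0.5458, -0.3059, 0.1368]
ee_rot: [[0.972, -0.235, -0.004], [-0.235, -0.972, 0.001], [-0.004, 0.0, -1.0]]
wrist_force: [-1.0, 0.4, -4.2]
gripper_width: 0.525
gripper_force: 30.0
time_s: 9.85
tcp_pos: [0.5462, -0.306, 0.1138]
ee_rot: [[0.972, -0.235, -0.003], [-0.235, -0.972, 0.0], [-0.003, 0.001, -1.0]]
wrist_force: [-0.2, 0.8, -5.4]
gripper_width: 0.527
gripper_force: 30.0
```

No contact force, so it is entering cleanly. Going on to the floor.

```bash
python3 -m handwheel '[[[0,0,0,0,0,0.008,0],[0,0,0,0,0,0.008,0],[0,0,0,0,0,0.004,0],[0,0,0,0,0,0,0]]]'; python3 -m handwheel '[[[0,0,0,0,0,0.002,0],[0,0,0,0,0,0.002,0],[0,0,0,0,0,0,0]]]'
```

```text
time_s: 10.25
tcp_pos: [0.5467, -0.3062, 0.0945]
ee_rot: [[0.972, -0.235, -0.002], [-0.235, -0.972, -0.0], [-0.001, 0.001, -1.0]]
wrist_force: [0.2, -0.5, -5.4]
gripper_width: 0.526
gripper_force: 30.0
time_s: 10.55
tcp_pos: [0.5472, -0.3064, 0.0914]
ee_rot: [[0.972, -0.235, 0.0], [-0.235, -0.972, -0.001], [0.001, 0.001, -1.0]]
wrist_force: [-0.7, 0.2, -5.0]
gripper_width: 0.527
gripper_force: 30.0
```

```bash
python3 -m handwheel '[[[0,0,0,0,0,0.0015,0],[0,0,0,0,0,0,0]]]'; python3 -m handwheel '[[[0,0,0,0,0,0.0015,0],[0,0,0,0,0,0,0]]]';  python3 -m handwheel '[[[0,0,0,0,0,0.001,0],[0,0,0,0,0,0,0]]]'
```

```text
time_s: 10.75
tcp_pos: [0.5472, -0.3064, 0.09]
ee_rot: [[0.972, -0.235, 0.0], [-0.235, -0.972, -0.001], [0.001, 0.001, -1.0]]
wrist_force: [0.0, 0.3, -5.1]
gripper_width: 0.521
gripper_force: 30.0
time_s: 10.95
tcp_pos: [0.5471, -0.3064, 0.0884]
ee_rot: [[0.972, -0.235, 0.0], [-0.235, -0.972, -0.001], [0.0, 0.001, -1.0]]
wrist_force: [0.5, 0.2, -4.3]
gripper_width: 0.528
gripper_force: 30.0
time_s: 11.15
tcp_pos: [0.5472, -0.3065, 0.0874]
ee_rot: [[0.972, -0.235, 0.0], [-0.235, -0.972, -0.001], [0.0, 0.001, -1.0]]
wrist_force: [-1.1, 0.1, -5.3]
gripper_width: 0.529
gripper_force: 30.0
```

```bash
python3 -m handwheel '[[[0,0,0,0,0,0.001,0],[0,0,0,0,0,0,0]]]'; python3 -m handwheel '[[[0,0,0,0,0,0.001,0],[0,0,0,0,0,0,0]]]';  python3 -m handwheel '[[[0,0,0,0,0,0.001,0],[0,0,0,0,0,0,0]]]'
```

```text
time_s: 11.35
tcp_pos: [0.5472, -0.3065, 0.0864]
ee_rot: [[0.972, -0.235, 0.0], [-0.235, -0.972, -0.001], [0.0, 0.001, -1.0]]
wrist_force: [-0.0, -0.7, -5.3]
gripper_width: 0.528
gripper_force: 30.0
time_s: 11.55
tcp_pos: [0.5472, -0.3064, 0.0854]
ee_rot: [[0.972, -0.235, 0.0], [-0.235, -0.972, -0.001], [0.0, 0.001, -1.0]]
wrist_force: [-0.1, 0.3, -4.6]
gripper_width: 0.527
gripper_force: 30.0
time_s: 11.75
tcp_pos: [0.5474, -0.3065, 0.0849]
ee_rot: [[0.972, -0.235, 0.001], [-0.235, -0.972, -0.001], [0.001, 0.001, -1.0]]
wrist_force: [0.0, 0.7, -1.1]
gripper_width: 0.526
gripper_force: 30.0
```

```bash
python3 -m handwheel '[[[0,0,0,0,0,0,0.06],[0,0,0,0,0,0,0.075],[0,0,0,0,0,0,0.087],[0,0,0,0,0,0,0.087],[0,0,0,0,0,0,0.087],[0,0,0,0,0,-0.01,0.087],[0,0,0,0,0,-0.03,0.087],[0,0,0,0,0,-0.04,0.087],[0,0,0,0,0,-0.04,0.087],[0,0,0,0,0,-0.04,0.087],[0,0,0,0,0,-0.01,0.087],[0,0,0,0,0,0,0.087]]]'
python3 - <<'E'
from h import *
rel(TOP[1]+.08*RP[:,2],RT)
E
```

```text
time_s: 12.95
tcp_pos: [0.5481, -0.3066, 0.2577]
ee_rot: [[0.972, -0.235, 0.006], [-0.235, -0.972, -0.003], [0.007, 0.001, -1.0]]
wrist_force: [0.1, -0.2, -0.4]
gripper_width: 1.004
gripper_force: 0.0
shift [-0.222  -0.4331  0.0316] turn/6deg [ 0.1   5.77 -0.26]
```

```bash
python3 -m handwheel '[[[0,0,0,-0.012,-0.023,0,0.087],[0,0,0,-0.02,-0.04,0,0.087],[0,0,0,-0.02,-0.04,0,0.087],[0,0,0,-0.02,-0.04,0,0.087],[0,0,0,-0.02,-0.04,0,0.087],[0,0,0,-0.02,-0.04,0,0.087],[0,0,0,-0.02,-0.04,0,0.087],[0,0,0,-0.02,-0.04,0,0.087],[0,0,0,-0.02,-0.04,0,0.087],[0,0,0,-0.02,-0.04,0.01,0.087],[0,0,0,-0.02,-0.035,0.01,0.087],[0,0,0,-0.01,-0.015,0.01,0.087]]]'; python3 -m handwheel '[[[0.02,1.15,-0.05,0,0,0,0.087],[0.02,1.15,-0.05,0,0,0,0.087],[0.02,1.15,-0.05,0,0,0,0.087],[0.02,1.15,-0.05,0,0,0,0.087],[0.02,1.17,-0.05,0,0,0,0.087],[0,0,0,0,0,0,0.087],[0,0,0,0,0,0,0.087],[0,0,0,0,0,0,0.087]]]'
python3 - <<'E'
from h import *
rel(TOP[1]+.08*RP[:,2],RT)
s=r.sense();im=cams.capture("wrist")
X=np.eye(4);X[:3,:3]=s['ee_rot'];X[:3,3]=s['tcp_pos'];c=cams.get_calibration("wrist");W=np.linalg.inv(X@c['T_tool_cam'])
cv2.imwrite('pics/w4.png',im[:,:,::-1])
P=[TOP[1]+a*.05*RP[:,0]+b*.014*RP[:,1] for a,b in((1,1),(1,-1),(-1,-1),(-1,1))]
print(cv2.projectPoints(np.array(P),cv2.Rodrigues(W[:3,:3])[0],W[:3,3],c['camera_matrix'],None)[0][:,0].round(1).tolist())
E
```

```text
time_s: 14.15
tcp_pos: [0.4314, 0.1687, 0.222]
ee_rot: [[0.973, -0.232, -0.002], [-0.232, -0.973, -0.003], [-0.001, 0.003, -1.0]]
wrist_force: [0.4, -0.6, 0.9]
gripper_width: 1.003
gripper_force: 0.0
time_s: 14.95
tcp_pos: [0.4364, 0.1648, 0.2256]
ee_rot: [[0.824, -0.217, 0.523], [-0.182, -0.976, -0.117], [0.536, 0.001, -0.844]]
wrist_force: [0.3, 0.7, 1.0]
gripper_width: 1.0
gripper_force: 0.0
shift [-0.003  -0.0011 -0.    ] turn/6deg [ 0.06  0.43 -0.07]
[[256.1, 146.7], [295.1, 146.4], [294.0, 270.6], [259.5, 270.9]]
```

View pics/w4.png

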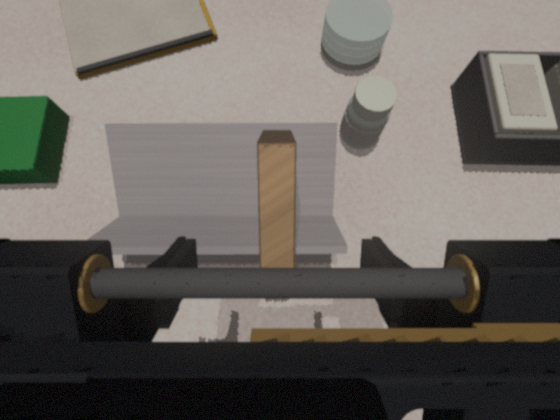

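The thin piece's far top edge is at (257,142)–(297,142), so the tool is centred within 1 mm. Turning and going down to grasp.

```bash
python3 -m handwheel '[[[0.06,0.43,-0.07,0,0,0,0.087],[0,0,0,0,0,0.02,0.087],[0,0,0,0,0,0.02,0.087],[0,0,0,0,0,0.02,0.087],[0,0,0,0,0,0.02,0.087],[0,0,0,0,0,0.02,0.087],[0,0,0,0,0,0.015,0.087],[0,0,0,0,0,0.008,0.087],[0,0,0,0,0,0,0.087],[0,0,0,0,0,0,0.087]]]'; python3 -m handwheel '[[[0,0,0,0,0,0,0],[0,0,0,0,0,0,0],[0,0,0,0,0,0,0],[0,0,0,0,0,0,0],[0,0,0,0,0,0,0],[0,0,0,0,0,0,0],[0,0,0,0,0,0,0],[0,0,0,0,0,0,0],[0,0,0,0,0,0,0],[0,0,0,0,0,0,0]]]'
```

```text
time_s: 16.0
tcp_pos: [0.5052, 0.1522, 0.1282]
ee_rot: [[0.803, -0.206, 0.56], [-0.166, -0.979, -0.122], [0.573, 0.005, -0.82]]
wrist_force: [0.3, 0.2, -0.2]
gripper_width: 1.004
gripper_force: 0.0
time_s: 17.0
tcp_pos: [0.5049, 0.1513, 0.1276]
ee_rot: [[0.803, -0.208, 0.558], [-0.168, -0.978, -0.123], [0.572, 0.005, -0.82]]
wrist_force: [-0.8, -0.4, -0.5]
gripper_width: 0.321
gripper_force: 30.0
```

```bash
python3 -m handwheel '[[[0,0,0,0,0,-0.005,0],[0,0,0,0,0,-0.01,0],[0,0,0,0,0,-0.01,0],[0,0,0,0,0,-0.015,0],[0,0,0,0,0,-0.02,0],[0,0,0,0,0,-0.02,0],[0,0,0,0,0,-0.02,0],[0,0,0,0,0,-0.02,0],[0,0,0,0,0,-0.02,0],[0,0,0,0,0,-0.01,0],[0,0,0,0.014,0,-0.02,0],[0,0,0,0.015,0,-0.021,0]]]'
python3 -m handwheel '[[[-0.01,-0.9,0.04,0,0,0,0],[-0.01,-1,0.04,0,0,0,0],[-0.01,-1,0.04,0,0,0,0],[-0.01,-1,0.04,0,0,0,0],[-0.01,-1,0.04,0,0,0,0],[-0.01,-0.93,0.04,0,0,0,0],[0,0,0,0,0,0,0],[0,0,0,0,0,0,0]]]'
python3 - <<'E'
from h import *
Rz=Ro.from_euler('z',-.2369)
rel(Rz.apply([-.09,0,0])+[.575,-.2057,.2932],Rz.as_matrix()@np.diag([1,-1,-1.]))
E
```

```text
time_s: 18.2
tcp_pos: [0.4204, 0.1691, 0.3002]
ee_rot: [[0.805, -0.208, 0.556], [-0.167, -0.978, -0.124], [0.57, 0.007, -0.822]]
wrist_force: [0.9, 0.4, -0.8]
gripper_width: 0.317
gripper_force: 30.0
time_s: 19.0
tcp_pos: [0.4213, 0.1693, 0.2999]
ee_rot: [[0.972, -0.234, -0.003], [-0.234, -0.972, -0.004], [-0.002, 0.005, -1.0]]
wrist_force: [0.0, -0.6, -2.5]
gripper_width: 0.321
gripper_force: 30.0
shift [0.1473 0.3284 0.008 ] turn/6deg [0.05 0.02 0.  ]
```

```bash
python3 -m handwheel '[[[0.05,0,0,0.01,0.02,0,0],[0,0,0,0.015,0.035,0,0],[0,0,0,0.018,0.04,0,0],[0,0,0,0.018,0.04,0,0],[0,0,0,0.018,0.04,0,0],[0,0,0,0.018,0.04,0,0],[0,0,0,0.018,0.04,0,0],[0,0,0,0.017,0.04,0,0],[0,0,0,0.01,0.023,0.005,0],[0,0,0,0.005,0.01,0.003,0],[0,0,0,0,0,0,0],[0,0,0,0,0,0,0]]]'
python3 - <<'E'
from h import *
s=r.sense();im=cams.capture("wrist")
X=np.eye(4);X[:3,:3]=s['ee_rot'];X[:3,3]=s['tcp_pos'];np.save('w5.npy',X)
cv2.imwrite('pics/w5.png',cv2.resize(im,(800,600),interpolation=cv2.INTER_CUBIC)[:,:,::-1])
E
```

```text
time_s: 20.2
tcp_pos: [0.4874, -0.1824, 0.292]
ee_rot: [[0.973, -0.232, -0.002], [-0.232, -0.973, 0.003], [-0.002, -0.002, -1.0]]
wrist_force: [0.4, 0.1, -1.8]
gripper_width: 0.318
gripper_force: 30.0
```

View pics/w5.png

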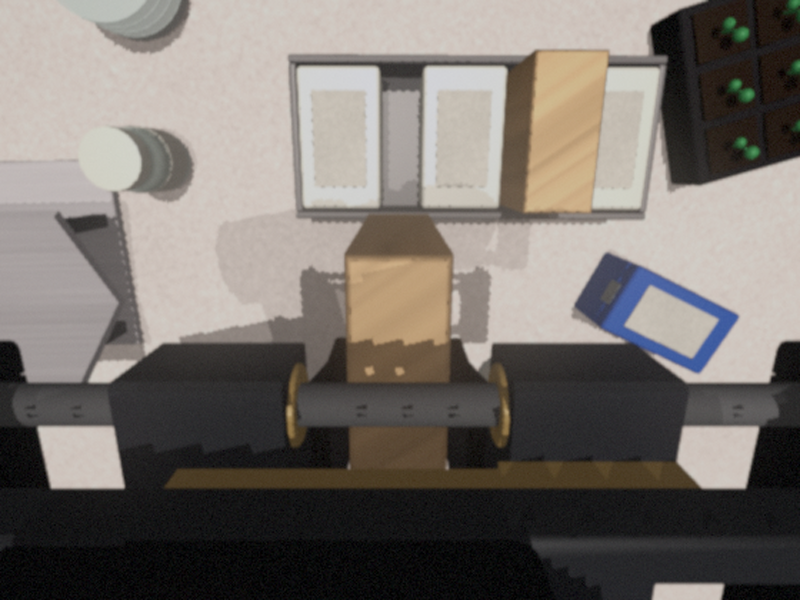

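The thick piece stands in the wide gap. Box c's top corners are at (297..380,67..209) and b's at (422..506,67..209), and a's right edge runs (660,67)–(643,209). The held thin piece is centred at column 398.

Run:
```python
from h import *
X=np.load('w5.npy');c=cams.get_calibration("wrist");W=np.linalg.inv(X@c['T_tool_cam']);rv=cv2.Rodrigues(W[:3,:3])[0]
pj=lambda P:cv2.projectPoints(np.float64(P),rv,W[:3,3],c['camera_matrix'],None)[0][:,0]*800/560
S=np.array([(1,1),(1,-1),(-1,-1),(-1,1)])*[.052,.031]
L=np.float64([[(297,67),(380,67),(380,209),(303,209)],[(424,67),(506,67),(501,208),(422,209)],[(0,0),(660,67),(643,209),(0,0)]])
def g(x):
    Rz=Ro.from_euler('z',x[0]).as_matrix();q=[]
    for k,l in zip((.104,x[3],-.104),L):
        d=pj(np.c_[S+[0,k],[.076]*4]@Rz.T+[x[1],x[2],0])-l;q.append(d[l[:,0]>0].ravel())
    return np.concatenate(q)
s=least_squares(g,[-.23,.56,-.26,.009]);x=s.x;print(x.round(4),np.sqrt(np.mean(s.fun**2)))
Rz=Ro.from_euler('z',x[0]);y=(x[3]+.104)/2
p=Rz.apply([0,y,0])+[x[1],x[2],.2932];print(p)
# thick top face centre from image, at z .136
X2=X@c['T_tool_cam']
for uv in[(536,50),(608,50),(591,213),(524,212)]:
    d=X2[:3,:3]@np.linalg.solve(c['camera_matrix'],[uv[0]*.7,uv[1]*.7,1]);o=X2[:3,3];P=o+d*(.136-o[2])/d[2];print(Rz.inv().apply(P-[x[1],x[2],0]).round(4))
rel(p,Rz.as_matrix()@np.diag([1,-1,-1.]))
```

```text
[-0.2329  0.5616 -0.2608  0.0095] 1.0262165331931172
[ 0.57473474 -0.20562512  0.2932    ]
[ 0.0499 -0.0255  0.136 ]
[ 0.0499 -0.0696  0.136 ]
[-0.049  -0.0698  0.136 ]
[-0.0483 -0.025   0.136 ]
shift [ 0.0902  0.0027 -0.0011] turn/6deg [-0.02  0.01 -0.01]
```

The thick piece is seated square at y = -0.0475. Inserting the thin one.

```bash
python3 -m handwheel '[[[0,0,0,0.02,0.0027,0,0],[0,0,0,0.03,0,0,0],[0,0,0,0.03,0,0,0],[0,0,0,0.01,0,0,0],[0,0,0,0,0,0.02,0],[0,0,0,0,0,0.03,0],[0,0,0,0,0,0.03,0],[0,0,0,0,0,0.02,0],[0,0,0,0,0,0.01,0],[0,0,0,0,0,0,0],[0,0,0,0,0,0,0]]]'
python3 - <<'E'
from h import *
rel([.5747,-.2056,.091],Ro.from_euler('z',-.2345).as_matrix()@np.diag([1,-1,-1.]))
E
```

```text
time_s: 21.35
tcp_pos: [0.5755, -0.2064, 0.1833]
ee_rot: [[0.973, -0.232, 0.001], [-0.232, -0.973, 0.002], [0.001, -0.002, -1.0]]
wrist_force: [1.3, -0.7, -1.3]
gripper_width: 0.319
gripper_force: 30.0
shift [-0.001  -0.0004  0.0923] turn/6deg [-0.02 -0.01  0.  ]
```

```bash
python3 -m handwheel '[[[0,0,0,0,0,0.01,0],[0,0,0,0,0,0.01,0],[0,0,0,0,0,0.01,0],[0,0,0,0,0,0.01,0],[0,0,0,0,0,0,0]]]'; python3 -m handwheel '[[[0,0,0,0,0,0.008,0],[0,0,0,0,0,0.008,0],[0,0,0,0,0,0.008,0],[0,0,0,0,0,0,0]]]'
```

```text
time_s: 21.85
tcp_pos: [0.5733, -0.2064, 0.1395]
ee_rot: [[0.972, -0.233, -0.005], [-0.233, -0.972, 0.003], [-0.006, -0.002, -1.0]]
wrist_force: [-0.6, 0.6, -2.3]
gripper_width: 0.32
gripper_force: 30.0
time_s: 22.25
tcp_pos: [0.5736, -0.2063, 0.1162]
ee_rot: [[0.972, -0.233, -0.004], [-0.233, -0.972, 0.003], [-0.005, -0.002, -1.0]]
wrist_force: [0.0, 0.5, -2.4]
gripper_width: 0.316
gripper_force: 30.0
```

```bash
python3 -m handwheel '[[[0,0,0,0,0,0.008,0],[0,0,0,0,0,0.008,0],[0,0,0,0,0,0.004,0],[0,0,0,0,0,0.002,0],[0,0,0,0,0,0,0]]]'; python3 -m handwheel '[[[0,0,0,0,0,0.0015,0],[0,0,0,0,0,0,0]]]'; python3 -m handwheel '[[[0,0,0,0,0,0.0015,0],[0,0,0,0,0,0,0]]]'
```

```text
time_s: 22.75
tcp_pos: [0.5745, -0.2065, 0.0955]
ee_rot: [[0.972, -0.233, -0.002], [-0.233, -0.972, 0.003], [-0.002, -0.002, -1.0]]
wrist_force: [0.7, 0.3, -1.0]
gripper_width: 0.317
gripper_force: 30.0
time_s: 22.95
tcp_pos: [0.5747, -0.2064, 0.0945]
ee_rot: [[0.972, -0.233, -0.001], [-0.233, -0.972, 0.003], [-0.001, -0.002, -1.0]]
wrist_force: [-1.2, 1.1, -1.5]
gripper_width: 0.318
gripper_force: 30.0
time_s: 23.15
tcp_pos: [0.5745, -0.2064, 0.0928]
ee_rot: [[0.972, -0.233, -0.001], [-0.233, -0.972, 0.003], [-0.002, -0.002, -1.0]]
wrist_force: [-0.1, -0.7, -1.8]
gripper_width: 0.321
gripper_force: 30.0
```

```bash
for i in 1 2 3; do python3 -m handwheel '[[[0,0,0,0,0,0.001,0],[0,0,0,0,0,0,0]]]' | grep -E 'tcp|wrist'; done
```

```text
tcp_pos: [0.5745, -0.2064, 0.0918]
wrist_force: [-0.4, -0.2, -1.4]
tcp_pos: [0.5745, -0.2064, 0.0907]
wrist_force: [0.0, -0.2, -1.9]
tcp_pos: [0.5748, -0.2064, 0.0903]
wrist_force: [-0.2, 0.5, 0.9]
```

Contact with the floor at 0.0903. Releasing and withdrawing.

```bash
python3 -m handwheel '[[[0,0,0,0,0,0,0.05],[0,0,0,0,0,0,0.07],[0,0,0,0,0,0,0.08],[0,0,0,0,0,0,0.08],[0,0,0,0,0,0,0.08],[0,0,0,0,0,-0.01,0.08],[0,0,0,0,0,-0.03,0.08],[0,0,0,0,0,-0.04,0.08],[0,0,0,0,0,-0.04,0.08],[0,0,0,0,0,-0.04,0.08],[0,0,0,0,0,-0.04,0.08],[0,0,0,0,0,0,0.08]]]';python3 -m handwheel '[[[0,0,0,-0.03,0,0,0.08],[0,0,0,-0.04,0,0,0.08],[0,0,0,-0.04,0,0,0.08],[0,0,0,-0.02,0,0,0.08],[0,0,0,0,0,0,0.08],[0,0,0,0,0,0,0.08],[0,0,0,0,0,0,0.08]]]'
python3 - <<'E'
from h import *
im=cams.capture("wrist");s=r.sense();c=cams.get_calibration("wrist")
X=np.eye(4);X[:3,:3]=s['ee_rot'];X[:3,3]=s['tcp_pos'];W=np.linalg.inv(X@c['T_tool_cam'])
h=cv2.cvtColor(im,cv2.COLOR_RGB2HSV)
m=cv2.inRange(h,(8,70,140),(22,180,255));m=cv2.morphologyEx(m,cv2.MORPH_OPEN,np.ones((3,3)))
n,_,st,ce=cv2.connectedComponentsWithStats(m)
print([(st[i].tolist()) for i in range(1,n) if st[i][4]>150])
Rz=Ro.from_euler('z',-.2345)
for y,t in((-.0475,.023),(.0565,.014)):
    P=[Rz.apply([a*.05,y+b*t,.136])+[.5617,-.2608,0] for a,b in((1,1),(1,-1),(-1,-1),(-1,1))]
    print(cv2.projectPoints(np.array(P),cv2.Rodrigues(W[:3,:3])[0],W[:3,3],c['camera_matrix'],None)[0][:,0].round(0).tolist())
E
```

```text
time_s: 24.95
tcp_pos: [0.5775, -0.2081, 0.2983]
ee_rot: [[0.973, -0.232, 0.013], [-0.232, -0.973, -0.002], [0.013, -0.002, -1.0]]
wrist_force: [-0.0, -0.0, 0.6]
gripper_width: 0.925
gripper_force: 0.0
time_s: 25.65
tcp_pos: [0.4493, -0.1768, 0.2902]
ee_rot: [[0.972, -0.233, -0.001], [-0.233, -0.972, 0.002], [-0.001, -0.002, -1.0]]
wrist_force: [0.5, 0.4, 0.2]
gripper_width: 0.919
gripper_force: 0.0
[[263, 0, 31, 108, 3172], [367, 0, 59, 107, 5278]]
[[374.0, -16.0], [429.0, -16.0], [416.0, 108.0], [366.0, 108.0]]
[[261.0, -16.0], [294.0, -16.0], [293.0, 108.0], [262.0, 108.0]]
```

Both top faces lie within 1–2 px of the seated prediction and the hand is clear. Handing in.

```bash
python3 -c "
from station import r
print(r.finish_job())"
```

```text
the job is handed in; nothing more can be done
None
```

I stood the thick piece in the wide gap and the thin piece in the narrow gap, both on the crate floor, and handed in the job at about 26 s; a last wrist-camera check matched the seated positions to 1–2 pixels, but the hand-in returned no verdict.

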